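Hang a hook-on shelf on its slotted stand and load the screw jar

ROBOT

A 6-joint arm with a two-finger parallel gripper is mounted at the origin on a cart in front of the work surface, level with it; the furniture and walls round the work are solid. World frame = base frame: x ahead of the robot, y to its left, z up, the work surface at z = 0. Lengths are in mm, angles in degrees, forces in N, time in s.
With the tool pointing down it reaches from about 300 to 850 mm from the base axis. Payload 4.2 kg.
Tool frame: the origin (TCP) lies at the very end of the fingers, on their centre line; the grasp point (between the pads) lies 19 mm behind it; z points along the fingers, y is the direction in which the jaws open and shut (so a half turn about z gives the same grasp; the last joint's range is limited). The gripper opens to 91 mm and grips with 3 to 60 N. Pads are 32 mm wide; open, the fingers measure 118 mm over their backs; the gripper's body (76 mm by 178 mm) begins 60 mm behind the grasp point.
Start: joints at [-69.844, 18.312, 89.639, -0, 72.044, -1.146], TCP at [208.898, -535.728, 213.976] pointing down, gripper open.
Joint ranges: [-177.97, 177.97], [-48.28, 115.42], [12.27, 149.76], [-77.06, 257.06], [2.81, 150.46], [-146.56, 146.56]. Speed limits (degrees/s): [147.25, 147.25, 180, 180, 180, 180].

INTERFACE

Orientations are given as [roll, pitch, yaw] about the fixed x, y, z axes, in that order (R = Rz(yaw) Ry(pitch) Rx(roll)).
In Python, from workcell import * gives the robot as it stands. The module is installed in compiled form; this text tells all that it offers.
- The arm moves only by the tool servo_tool, never from a script. Its argument "plan" is a list that holds one entry, the list of rows, each a list of 7 numbers: the shift along the tool's x, y, z in mm, then the turn, a rotation vector about the tool's x, y, z in rad, then the opening, from 0 (shut) to 1 (fully open). A call has 1 to 20 rows; each row is the pose to reach, as a shift and turn from the pose commanded when the call began, along the tool's axes at that moment; what a row does not reach only later rows make up. A row lasts 1/10 s, in which the tool goes at most 50 mm and 8.59 degrees, less where a joint would pass 70% of its speed; a pose out of reach is approached as far as the arm can. A call with a gripper value outside its range is refused whole. The fingers move at their own pace and stop on an object; "squeeze" is the grip in N (left out, the last holds). Time passes only in rows, so rows that repeat a pose let the fingers close. It gives the time, the measured TCP pose, the force and the opening at its end, in the units of the state.
- state(): the state, without advancing time (a new reading comes with each control period).
- grab_frame(name): name is "scene" or "top" or "wrist"; returns a dict with "color" (480x640x3 uint8, red, green, blue), "range_z" (480x640 float32, mm along the optical axis (not along the pixel's ray), 0 where there is no reading), "fx", "fy", "cx", "cy" (pixels), "dist_coeffs" ([k1, k2, p1, p2, k3] as OpenCV has them; the pictures are not rectified), "rvec" (rotation vector, rad) and "tvec" (3), from world to camera coordinates, as OpenCV has them; the wrist camera has in their place "tool_from_camera" (4x4, takes a point from camera to tool coordinates, whose origin is the TCP and whose axes are the flange's). Camera axes: x right, y down, z forward; pixel columns grow to the right and rows downward; lengths in mm; the calibration is good to about 2 mm. A picture is of the moment at which its call begins: read the wrist's pose just before it.
- job_done(): hands the job in, once; it reports no verdict.
The state is a dict: "time_s": time; "qpos": joint angles; "qvel": joint speeds; "effort": joint torques, N m; "ee_pos": TCP position; "ee_rot": TCP orientation; "force": force on the tool from outside, world axes, zero at the start; "torque": the same for the moment, N m; "gripper_width": finger opening in mm.
Only numpy, scipy, OpenCV 4.12 (cv2) and the standard library are available. Lean on these libraries where they do the work, as an engineer would, in place of code of your own. Each camera call takes 0.05 s, during which the arm holds its last target.

TASK

Hang the small steel shelf on the slotted stand: put its two hooks through the two slots and push it down until it is fully home and the spring catch snaps out over it. Then take the jar of screws from the bench in front of the stand, gently set it upright on the hung shelf, let go, and leave the oil can and the tape measure where they are.

Things in the scene. Friction and masses are not known exactly. Their poses are not given: they have to be found in the camera images.
- rack: Slotted stand, fixed to the bench: upright grey steel sheet 150 mm wide, 170 high, 5 thick, on a foot running 150 mm back. Origin at bench height, middle of the front face; x from the front face to the back, y left along the sheet, z up. Two through slots centred at y = +33 and -33 mm, each 17 mm wide, from z = 117 to 155 mm.
- sill (a point): Point on the stand's front face midway between the two slots at the height of their sills: (0, 0, 117) mm in the stand's frame, axes as the stand's.
- catch (a joint): Spring catch in the stand, m: 0 = nose fully out, up to 0.006 = pressed in. Its round slippery nose stands 3.6 mm proud of the front face, midway between the slots, from z = 112.5 to 128 mm. The shelf's latch bar must be pushed down past it (about 4 to 8 N more than its weight); then the nose snaps out above the bar and reads about 0.
- shelf: Loose steel hook-on shelf, about 0.25 kg, upright on the bench. Origin: centre of the tray's underside; x towards its hooks, z up. Tray 116 (x) by 94 mm (y), floor 4 mm thick, rim 14 mm high at front (-x) and sides. Two rear legs, 18 mm wide, 85 high, at y = +-33 mm, rear faces at x = 60 mm, joined by a latch bar at z = 58 to 62 mm. Home: origin at (-60, 0, 50) mm in the stand's frame.
- hook_mid (a point): Shelf, midway between the hooks, (60, 0, 67) mm in its frame; meets sill when home. A hook 12 mm wide goes back from each leg: neck z = 67 to 79 mm, end at x = 73 mm, and behind a 6.8 mm gap for the sheet it reaches down to z = 47 mm. So the hooks pass the slots with this point 20 to 26 mm above the sill, and drop behind the sheet on the way down.
- fin (a point): Grip of the shelf: point in an upright fin in the shelf's x-z plane, (34, 0, 88) mm in its frame, near the balance point. The fin is 10 mm thick (y), runs from x = 19 to 55 mm, and its top is at z = 105 mm. Grip it firmly (60 N or more): held loosely, the shelf tips in the fingers.
- jar_spot (a point): The jar's place on the tray floor in front of the fin: (-18, 0, 4) mm in the shelf's frame.
- jar: Round clear jar of screws with a red screw lid, standing on the bench in front of the stand, left or right; 64 mm diameter, 86 mm high, about 0.2 kg. Origin at the centre of its underside, z up.
- oil_can: Bystander: small green oil can with a spout, 160 mm high. Origin at the centre of its underside.
- tape_measure: Bystander: green tape measure, 91 x 36 mm, 68 mm high. Origin at the centre of its underside.
Things that resemble listed ones, but are neither listed nor needed, are in the scene too. Leave any purple or red look-alike of the shelf alone.

How it is judged (in metres and radians):
On the way, in this order (a step that is already met when the one before it is completed fails the run):
1. the shelf hangs fully home on the stand with the catch out over it (x of hook_mid in the frame of sill between -0.004 and 0.004 m and y of hook_mid in the frame of sill between -0.004 and 0.004 m and z of hook_mid in the frame of sill between -0.003 and 0.003 m and angle between shelf's own z axis and vertical below 0.06 rad and angle between the x axis of shelf and the x axis of rack, either way round below 0.06 rad and value of joint catch below 0.0015 m), for 0.2 s.
2. the jar stands upright on the hung shelf (all of step 1 and x of jar in the frame of shelf between -0.034 and 0 m and y of jar in the frame of shelf between -0.02 and 0.02 m and z of jar in the frame of shelf between -0.001 and 0.009 m and angle between jar's own z axis and vertical below 0.1 rad and contact force between jar and shelf above 0.3 N), for 0.2 s.
At the end, for the whole second after the job is handed in: Shelf home on the stand: hook_mid within 3 mm of sill in height, 4 mm in x and y, square and level within 0.06 rad, catch under 1.5 mm. Jar upright within 0.1 rad on the tray floor, 0 to 34 mm in front of the shelf's origin, within 20 mm of its middle line. Both released, at rest (all of step 2 and linear speed of each of shelf, jar below 0.02 m/s and contact force between the fingers and shelf below 0.1 N and contact force between the fingers and jar below 0.1 N); the robot touches nothing.
It fails at once if the jar is set down or knocked hard on the shelf (over 30 N) (contact force between jar and shelf above 30 N).
It fails at once if the jar is tipped over (beyond 0.7 rad) (angle between jar's own z axis and vertical above 0.7 rad).
It fails at once if the oil can is displaced by more than 30 mm (distance of oil_can from where it was at the start of the episode above 0.03 m).
It fails at once if the tape measure is displaced by more than 30 mm (distance of tape_measure from where it was at the start of the episode above 0.03 m).
It also fails if it takes over 64 s, if anything falls off the work surface, if the arm or the gripper's body presses on something with over 40 N, if the wrist force passes 120 N, or if a joint passes its speed limit or range.

## Working session

There is one attempt and no reset: what is moved stays moved. The work goes in short steps, Python scripts to look and compute and a tool call to move; the robot and the scene stay as the last step left them, time stands still between calls to the robot, and variables do not carry over. Pictures are saved under pics/ and viewed, and the job is handed in when it is done.

Besides the shell and the picture viewer there is one more tool, called after "Call:" as name([rows], argument=value, ...), one row to a line, values as JSON. servo_tool: Moves the arm, as the interface text tells. Its arguments: {"type":"object","properties":{"plan":{"type":"array"},"squeeze":{"type":"number"}},"required":["plan"]}

```bash
mkdir -p pics; python3 - <<'E'
from workcell import *
import cv2,pickle
print(state())
for n in ("scene","top","wrist"):
    f=grab_frame(n); pickle.dump(f,open(n+".pkl","wb"))
    cv2.imwrite(f"pics/{n}0.png",f["color"][:,:,::-1])
    print(n,{k:v for k,v in f.items() if k not in("color","range_z")})
E
```

```text
{'time_s': 0.0, 'qpos': array([-6.98442899e+01,  1.83507874e+01,  8.97042517e+01,  3.93113779e-04,
        7.20444492e+01, -1.14466164e+00]), 'qvel': array([-0.00197397,  0.03500433,  0.01388722,  0.02048971, -0.01828284,
       -0.01858159]), 'effort': array([-1.03645081e-03, -4.12467563e+01, -2.31971669e+01,  7.25041190e-02,
        4.57888981e-02, -1.37330294e-04]), 'ee_pos': array([ 208.71763349, -535.25290273,  213.14344028]), 'ee_rot': array([-1.79900539e+02, -2.36113716e-03,  2.13002482e+01]), 'force': array([-0.66201265,  0.42769539,  0.28528566]), 'torque': array([-0.00970004, -0.0279093 ,  0.0126264 ]), 'gripper_width': 91.14627241821039}
scene {'fx': 584.0185078666085, 'fy': 584.0185078666085, 'cx': 311.7065208042617, 'cy': 243.61888890503624, 'dist_coeffs': array([-0.02993443,  0.        ,  0.        ,  0.        ,  0.        ]), 'rvec': array([ 0.80747917, -2.64425547,  0.97433667]), 'tvec': array([ 532.25438069,  220.61268494, 1474.86869927])}
top {'fx': 603.9262863270085, 'fy': 603.9262863270085, 'cx': 321.8854298459439, 'cy': 244.29937687133508, 'dist_coeffs': array([-0.14349856,  0.        ,  0.        ,  0.        ,  0.        ]), 'rvec': array([ 1.61017805, -2.06374803,  0.71380452]), 'tvec': array([ 239.37807534,  455.72359379, 1435.24901486])}
wrist {'fx': 388.65174186747566, 'fy': 388.65174186747566, 'cx': 330.49856189868, 'cy': 240.32118231958924, 'dist_coeffs': array([-0.05320193,  0.        ,  0.        ,  0.        ,  0.        ]), 'tool_from_camera': array([[ 2.45747700e-04, -9.64168366e-01, -2.65290975e-01,
         7.46288626e+01],
       [ 9.99999608e-01,  4.62687085e-04, -7.55248636e-04,
         7.66527339e-01],
       [ 8.50933552e-04, -2.65290685e-01,  9.64168102e-01,
        -1.70081008e+02],
       [ 0.00000000e+00,  0.00000000e+00,  0.00000000e+00,
         1.00000000e+00]])}
```

View pics/scene0.png

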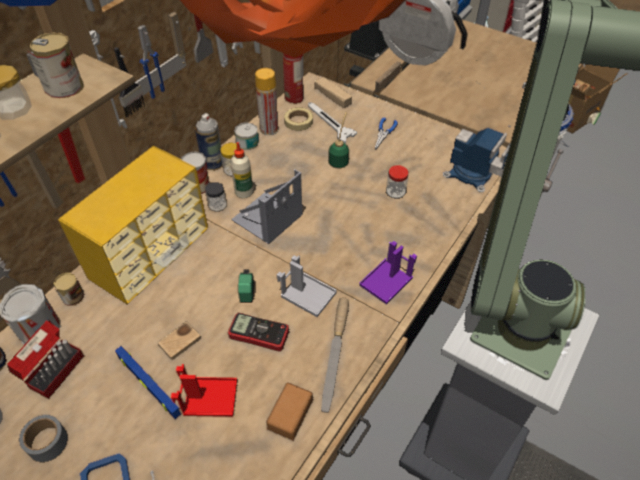

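View pics/top0.png

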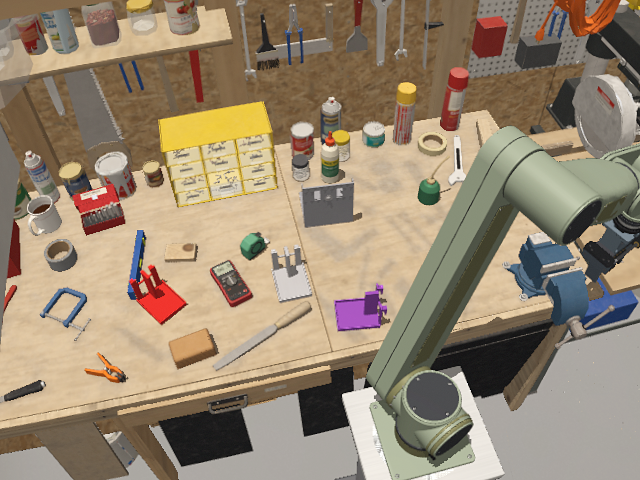

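View pics/wrist0.png

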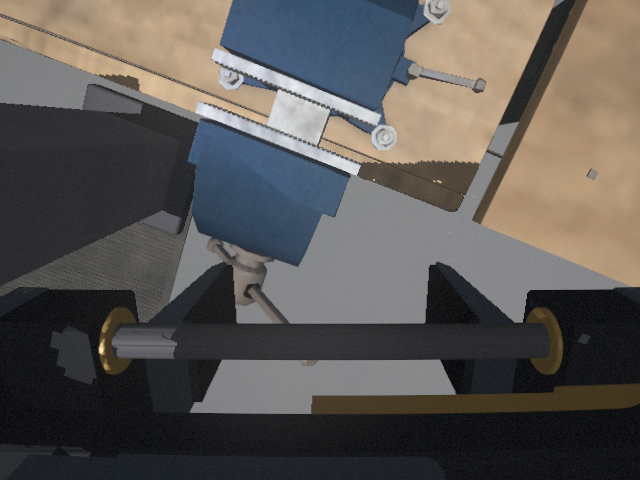

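The scene view shows the grey shelf near (308,290), the stand near (270,208) and the jar at (397,180). The oil can is at (339,155) and the tape measure at (246,285). The top view shows the shelf at (292,272) and the stand at (328,205), but the arm hides the jar. Next I'll measure from the depth data.

```bash
cat > h.py <<'E'
import numpy as np,cv2,pickle
from scipy.spatial.transform import Rotation as R
def K(f): return np.array([[f["fx"],0,f["cx"]],[0,f["fy"],f["cy"]],[0,0,1.]])
def cloud(f,T=None):
    """world xyz for each pixel (NaN no reading); T=(ee_pos,ee_rot) for wrist"""
    h,w=f["range_z"].shape
    u,v=np.meshgrid(np.arange(w),np.arange(h))
    n=cv2.undistortPoints(np.stack([u,v],-1).reshape(-1,1,2).astype(float),K(f),f["dist_coeffs"]).reshape(h,w,2)
    z=f["range_z"].astype(float).copy(); z[z<=0]=np.nan
    P=np.dstack([n[...,0]*z,n[...,1]*z,z])
    if T is None:
        Rm=cv2.Rodrigues(f["rvec"])[0]; return (P-f["tvec"])@Rm
    M=f["tool_from_camera"]; P=P@M[:3,:3].T+M[:3,3]
    return P@R.from_euler("xyz",T[1],degrees=True).as_matrix().T+T[0]
E
python3 - <<'E'
from h import *
for n,rs in (("scene",dict(shelf=(270,250,345,320),rack=(230,165,310,245),jar=(380,160,415,200),tape=(230,265,262,305),oil=(322,120,355,170))),("top",dict(shelf=(262,238,320,305),rack=(295,175,360,235),tape=(235,228,272,262),oil=(410,150,445,210)))):
    f=pickle.load(open(n+".pkl","rb")); P=cloud(f)
    print(n)
    for k,(a,b,c,d) in rs.items():
        Q=P[b:d,a:c].reshape(-1,3); C=f["color"][b:d,a:c].reshape(-1,3).astype(int)
        ok=np.isfinite(Q[:,2])
        sat=C.max(1)-C.min(1)
        m=ok&(Q[:,2]>8)
        if k in("shelf","rack"): m&=(sat<28)
        print(k,"bench z med",np.nanmedian(Q[ok&(abs(Q[:,2])<8),2]),m.sum(),np.percentile(Q[m],[1,10,50,90,99],axis=0).round(0).tolist())
    np.save(n+"P.npy",P)
E
```

```text
scene
shelf bench z med 1.2521712984745226 828 [[454.0, 162.0, 8.0], [467.0, 168.0, 9.0], [543.0, 214.0, 32.0], [569.0, 253.0, 91.0], [582.0, 257.0, 107.0]]
rack bench z med 0.9034782951038194 2403 [[692.0, -23.0, 8.0], [696.0, -8.0, 13.0], [705.0, 56.0, 76.0], [872.0, 123.0, 158.0], [905.0, 128.0, 172.0]]
jar bench z med 0.8681318822081119 628 [[476.0, -298.0, 9.0], [480.0, -274.0, 18.0], [501.0, -243.0, 68.0], [526.0, -231.0, 88.0], [536.0, -227.0, 92.0]]
tape bench z med 0.3887742200242039 457 [[621.0, 266.0, 10.0], [626.0, 277.0, 21.0], [642.0, 309.0, 57.0], [662.0, 327.0, 67.0], [674.0, 333.0, 70.0]]
oil bench z med 1.292505682096426 741 [[698.0, -442.0, 8.0], [703.0, -426.0, 11.0], [734.0, -277.0, 37.0], [819.0, -253.0, 80.0], [861.0, -246.0, 134.0]]
top
shelf bench z med 0.3686270358985387 570 [[452.0, 166.0, 8.0], [457.0, 173.0, 9.0], [547.0, 214.0, 28.0], [571.0, 251.0, 85.0], [675.0, 261.0, 107.0]]
rack bench z med -0.1515074419519634 1954 [[691.0, -18.0, 9.0], [695.0, -6.0, 21.0], [702.0, 58.0, 87.0], [710.0, 117.0, 159.0], [905.0, 129.0, 171.0]]
tape bench z med -0.6518789668850726 486 [[571.0, 252.0, 8.0], [625.0, 269.0, 14.0], [643.0, 298.0, 50.0], [663.0, 324.0, 66.0], [691.0, 333.0, 77.0]]
oil bench z med -0.20204133713418032 623 [[695.0, -395.0, 8.0], [701.0, -351.0, 12.0], [721.0, -279.0, 50.0], [909.0, -253.0, 82.0], [930.0, -247.0, 141.0]]
```

```bash
python3 - <<'E'
import cv2
a=cv2.imread("pics/scene0.png")[160:320,225:425]; cv2.imwrite("pics/sc_crop.png",cv2.resize(a,(800,640))[:600])
a=cv2.imread("pics/top0.png")[170:310,230:370]; cv2.imwrite("pics/top_crop.png",cv2.resize(a,(600,600)))
E
```

```text
(no output)
```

View pics/sc_crop.png

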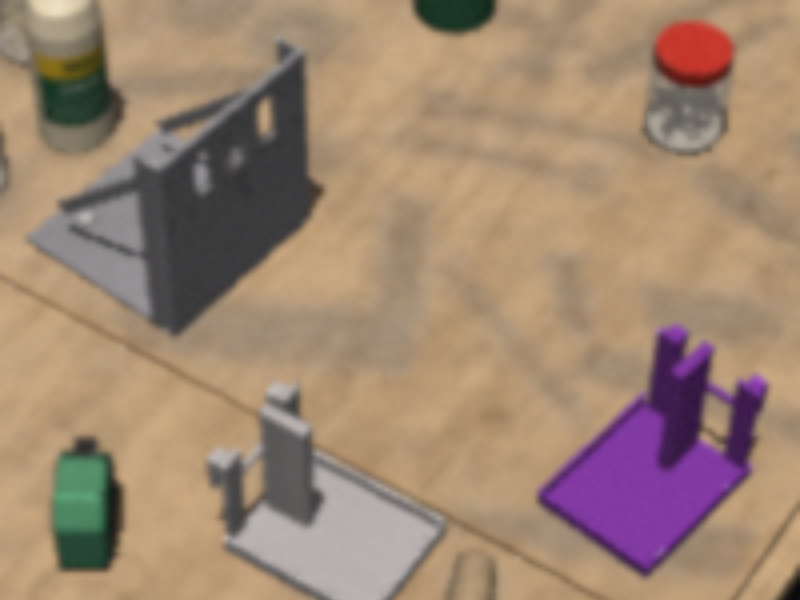

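View pics/top_crop.png

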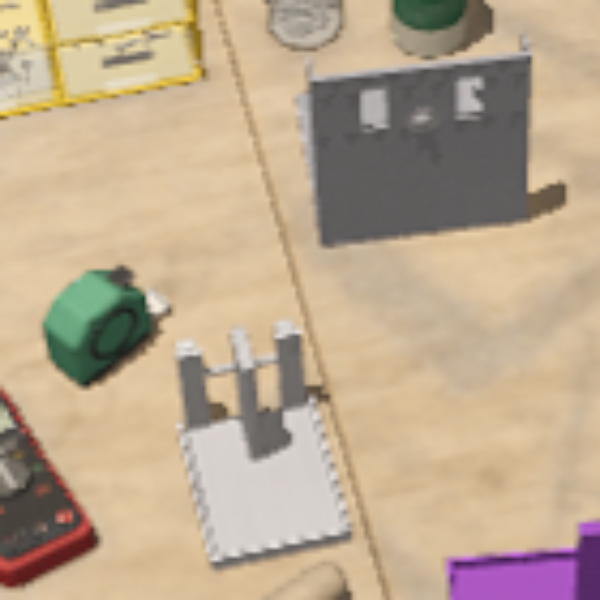

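```bash
python3 - <<'E'
from h import *
for n in("scene","top"):
    f=pickle.load(open(n+".pkl","rb")); P=np.load(n+"P.npy"); C=f["color"].astype(int)
    sat=C.max(2)-C.min(2)
    fin=np.isfinite(P[...,2])
    # rack face
    m=fin&(sat<30)&(P[...,2]>15)&(P[...,2]<168)&(abs(P[...,0]-702)<22)&(P[...,1]>-40)&(P[...,1]<150)
    Q=P[m]
    y=Q[:,1];x=Q[:,0];keep=np.ones(len(Q),bool)
    for _ in range(8):
        A=np.c_[y,Q[:,2],np.ones_like(y)]
        c=np.linalg.lstsq(A[keep],x[keep],rcond=None)[0]; r=x-A@c; keep=abs(r)<2.
    yaw=np.arctan(-c[0]); 
    print(n,"rack plane",c,keep.sum(),len(Q),"yaw",np.degrees(yaw))
    F=Q[keep]; d=np.array([-np.sin(yaw),np.cos(yaw)])
    t=F[:,:2]@d
    for zl in range(20,170,25):
        tt=t[(F[:,2]>zl)&(F[:,2]<zl+25)]
        print(zl,np.percentile(tt,[0,.5,1,50,99,99.5,100]).round(1))
    nx=np.array([np.cos(yaw),np.sin(yaw)]); print("n.off",np.median(F[:,:2]@nx))
    print('ztop',np.percentile(F[:,2],[99,99.9]))
    # shelf
    m=fin&(sat<30)&(P[...,2]>5)&(P[...,0]>430)&(P[...,0]<600)&(P[...,1]>145)&(P[...,1]<275)
    Q=P[m]
    floor=Q[(Q[:,2]<17)]
    r=cv2.minAreaRect(floor[:,:2].astype(np.float32)); print("tray rect",r)
    for zz in((98,112),(80,90)):
        top=Q[(Q[:,2]>zz[0])&(Q[:,2]<zz[1])]
        print(zz,len(top),cv2.minAreaRect(top[:,:2].astype(np.float32)))
    np.save(n+"shelf.npy",Q)
    print('oil')
E
```

```text
scene rack plane [9.44891315e-02 2.22134692e-03 6.95738114e+02] 991 1543 yaw -5.397802299676142
20 [ 43.3  44.5  45.4 126.9 193.1 193.7 194.2]
45 [ 42.3  43.9  47.  123.2 193.2 193.8 195.6]
70 [ 42.9  43.   44.9 120.5 192.3 193.3 193.9]
95 [ 42.2  42.4  42.4 123.7 190.8 191.6 194.6]
120 [ 45.7  46.5  46.9 120.4 193.5 194.  194.7]
145 [ 45.8  46.   46.8 124.1 193.5 194.  194.5]
n.off 692.8406268434625
ztop [166.33699591 167.79795674]
tray rect ((511.5118103027344, 209.76028442382812), (118.04293823242188, 97.39241790771484), 0.2500405013561249)
(98, 112) 59 ((547.625244140625, 209.743896484375), (35.178611755371094, 15.883893013000488), 0.22428882122039795)
(80, 90) 70 ((571.1261596679688, 212.20211791992188), (63.543148040771484, 66.62579345703125), 42.7320671081543)
oil
top rack plane [9.35678357e-02 4.91950353e-03 6.95656858e+02] 819 1698 yaw -5.345478555958159
20 [ 46.7  46.8  47.  117.4 194.2 194.3 194.5]
45 [ 47.1  50.9  53.  129.4 192.2 193.2 193.5]
70 [ 47.7  48.   49.1 123.3 194.  194.9 195. ]
95 [ 48.1  49.8  50.8 128.7 193.9 194.  194.1]
120 [ 45.7  45.8  46.5 119.7 195.8 195.8 195.9]
145 [ 46.4  48.2  49.1 119.2 192.4 193.2 194.8]
n.off 693.0173461730187
ztop [166.56830451 167.75586531]
tray rect ((510.81683349609375, 212.36587524414062), (126.00885772705078, 93.67911529541016), 0.6016650795936584)
(98, 112) 36 ((546.5774536132812, 212.8058624267578), (8.9887056350708, 40.3287353515625), 88.55877685546875)
(80, 90) 42 ((570.2863159179688, 214.06051635742188), (64.0667953491211, 59.166934967041016), 47.145652770996094)
oil
```

Call:
servo_tool([
  [[515,-601,-66,0,0,0.372,1],[515,-601,-66,0,0,0.372,1],[515,-601,-66,0,0,0.372,1],[515,-601,-66,0,0,0.372,1],[515,-601,-66,0,0,0.372,1],[515,-601,-66,0,0,0.372,1],[515,-601,-66,0,0,0.372,1],[515,-601,-66,0,0,0.372,1],[515,-601,-66,0,0,0.372,1],[515,-601,-66,0,0,0.372,1],[515,-601,-66,0,0,0.372,1],[515,-601,-66,0,0,0.372,1],[515,-601,-66,0,0,0.372,1],[515,-601,-66,0,0,0.372,1],[515,-601,-66,0,0,0.372,1],[515,-601,-66,0,0,0.372,1],[515,-601,-66,0,0,0.372,1],[515,-601,-66,0,0,0.372,1],[515,-601,-66,0,0,0.372,1],[515,-601,-66,0,0,0.372,1]],
])

```text
time_s: 2.15
ee_pos: [470.0, 210.0, 280.0]
ee_rot: [180.0, 0.0, -0.1]
force: [-0.8, -0.1, 0.2]
gripper_width: 91.2
```

```bash
cat > look.py <<'E'
import sys
from workcell import *
from h import *
tag=sys.argv[1]; names=sys.argv[2:]
for n in names:
    s=state(); f=grab_frame(n); f["T"]=(s["ee_pos"],s["ee_rot"])
    pickle.dump(f,open(f"{n}_{tag}.pkl","wb")); cv2.imwrite(f"pics/{n}_{tag}.png",f["color"][:,:,::-1])
s=state(); print(s["time_s"],s["ee_pos"].round(2),s["ee_rot"].round(2),s["force"].round(2),round(s["gripper_width"],1))
E
python3 look.py a wrist top
python3 - <<'E'
from h import *
f=pickle.load(open("wrist_a.pkl","rb")); P=cloud(f,f["T"]); C=f["color"].astype(int)
sat=C.max(2)-C.min(2)
m=np.isfinite(P[...,2])&(sat<35)&(P[...,2]>5)&(P[...,0]>430)&(P[...,0]<600)&(P[...,1]>145)&(P[...,1]<275)
Q=P[m]; print(len(Q))
for a,b in((6,20),(98,112),(78,90)):
    q=Q[(Q[:,2]>a)&(Q[:,2]<b)]; print(a,b,len(q),cv2.minAreaRect(q[:,:2].astype(np.float32)),q.mean(0))
b=P[np.isfinite(P[...,2])&(abs(P[...,2])<6)];print("bench",np.median(b[:,2]))
E
```

```text
2.25 [470.16 210.2  280.16] [ 1.7999e+02 -2.0000e-02 -1.0000e-01] [ 0.02  0.43 -0.19] 91.1
102210
6 20 1022 ((499.84442138671875, 210.2346649169922), (139.76681518554688, 94.4674301147461), 0.11248297244310379) [498.37802378 209.68028488  12.36153311]
98 112 506 ((550.234619140625, 210.13275146484375), (9.608016967773438, 35.14793395996094), 89.66303253173828) [550.29290278 210.17847194 103.93458743]
78 90 502 ((576.87744140625, 210.20689392089844), (18.296846389770508, 83.65299224853516), 0.1246604397892952) [575.01254554 211.42301366  81.39316331]
bench -0.7040499445157025
```

View pics/wrist_a.png

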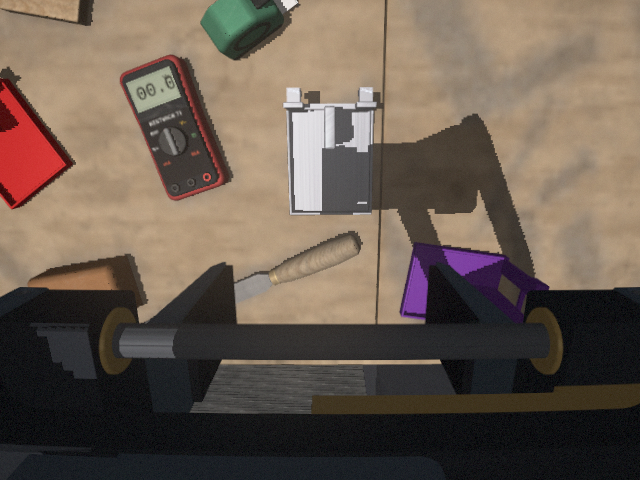

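View pics/top_a.png

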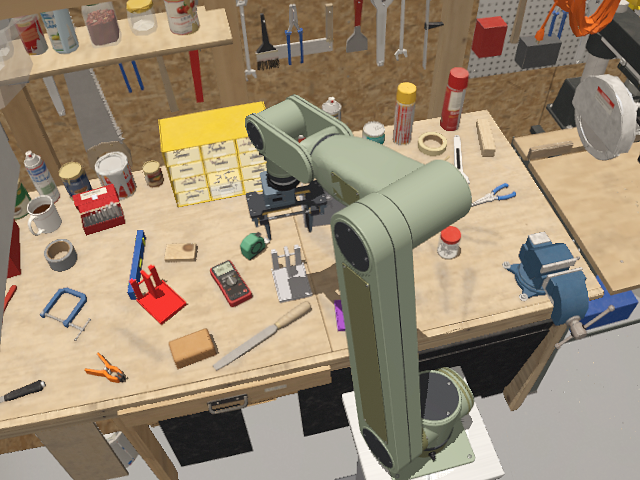

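The wrist view shows the grey shelf square-on at (331,150), with the fin centre at about world (550, 210). The tape measure is clear at (242,22). The jar is now visible in the top view at (450,240). Next I'll grip the fin.

Call:
servo_tool([
  [[40,0,40,0,0,0,1],[76,0,80,0,0,0,1],[76,0,120,0,0,0,1],[76,0,160,0,0,0,1],[76,0,190,0,0,0,1],[76,0,210,0,0,0,1],[76,0,210,0,0,0,1],[76,0,210,0,0,0,0],[76,0,210,0,0,0,0],[76,0,210,0,0,0,0],[76,0,210,0,0,0,0],[76,0,210,0,0,0,0],[76,0,210,0,0,0,0],[76,0,210,0,0,0,0],[76,0,210,0,0,0,0],[76,0,210,0,0,0,0]],
], squeeze=60)

```text
time_s: 3.85
ee_pos: [546.4, 211.3, 69.9]
ee_rot: [180.0, 0.0, -0.0]
force: [0.1, 0.2, 0.7]
gripper_width: 21.8
```

Call:
servo_tool([
  [[0,0,0,0,0,0,0],[0,0,0,0,0,0,0],[0,0,0,0,0,0,0],[0,0,0,0,0,0,0],[0,0,0,0,0,0,0],[0,0,0,0,0,0,0]],
])

```text
time_s: 4.45
ee_pos: [546.4, 211.2, 69.8]
ee_rot: [180.0, 0.0, -0.0]
force: [0.9, -0.4, -0.1]
gripper_width: 9.7
```

Call:
servo_tool([
  [[0,0,-10,0,0,0,0],[0,0,-25,0,0,0,0],[0,0,-45,0,0,0,0],[0,0,-70,0,0,0,0],[5,15,-93,0,0,0,0],[15,35,-93,0,0,0.02,0],[30,60,-93,0,0,0.04,0],[45,85,-93,0,0,0.06,0],[60,110,-93,0,0,0.08,0],[75,130,-93,0,0,0.094,0],[85,145,-93,0,0,0.094,0],[88,151,-93,0,0,0.094,0],[88,151,-93,0,0,0.094,0],[88,151,-93,0,0,0.094,0]],
])

```text
time_s: 5.85
ee_pos: [633.7, 61.1, 162.9]
ee_rot: [-180.0, 0.1, -5.4]
force: [-0.3, -0.0, -2.3]
gripper_width: 9.9
```

```bash
python3 look.py b wrist top scene
```

```text
6.0 [633.81  61.24 163.04] [-1.7999e+02  2.0000e-02 -5.3300e+00] [ 0.66  0.87 -1.39] 9.9
```

View pics/wrist_b.png

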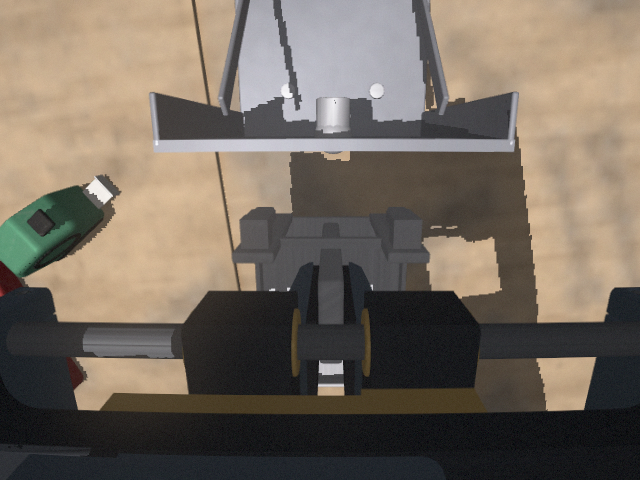

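View pics/top_b.png

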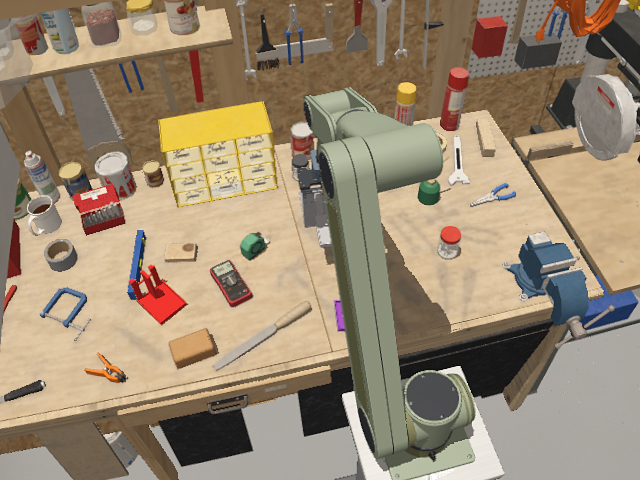

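View pics/scene_b.png

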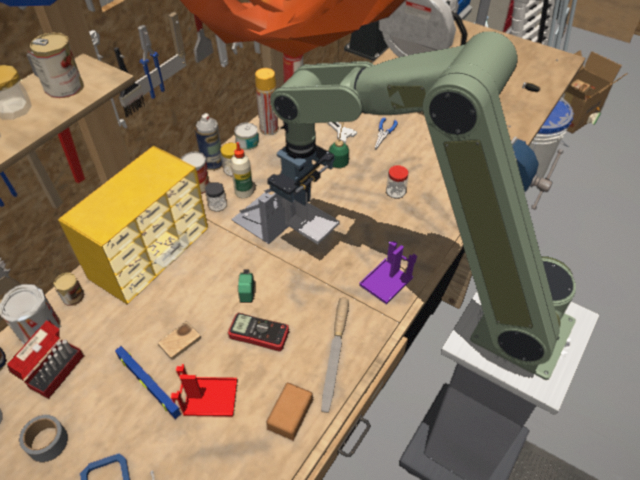

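The wrist view shows the rack's top edge at rows 140-150, columns 153-517. The hooks are at (257,225) and (405,225), so they look well centred. I'll measure both from this one view.

```bash
cat > meas.py <<'E'
import sys
from h import *
f=pickle.load(open(sys.argv[1],"rb")); 
M=f["tool_from_camera"]
# tool-frame cloud: x fwd, y=right(-y world), z down
P=cloud(f,(np.zeros(3),np.zeros(3)))
fin=np.isfinite(P[...,2])
C=f["color"].astype(int); sat=C.max(2)-C.min(2)
tz=f["T"][0][2]
# rack top edge: height 160..175 world
h=tz-P[...,2]
m=fin&(h>164)&(h<176)&(P[...,0]>10)
m[260:]=False
q=P[m]; r=cv2.minAreaRect(q[:,:2].astype(np.float32)); print("rack top rect",r,len(q),"h",np.median(h[m]))
x,y=q[:,0],q[:,1]
ymid=[];
print("ends y",np.percentile(y,[.5,99.5]),"x med at left/right",np.median(x[y<y.mean()-40]),np.median(x[y>y.mean()+40]))
cf=np.polyfit(y,x,1); print("yaw err deg (tool)",np.degrees(np.arctan(cf[0])), "x mid",np.polyval(cf,y.mean()))
# shelf top parts: tool z
for a,b,xl,xh in((-20,-4,10,60),(-42,-28,-20,30)):
    mm=fin&(P[...,2]>a)&(P[...,2]<b)&(P[...,0]>xl)&(P[...,0]<xh)&(abs(P[...,1])<50)
    mm[290:]=False
    q=P[mm]; print("layer",a,b,len(q)); 
    if len(q)<20: continue
    for nm,s in(("L",q[q[:,1]<-10]),("R",q[q[:,1]>10]),("mid",q[abs(q[:,1])<10])):
        if len(s)>20: print(nm,len(s),"x",np.percentile(s[:,0],[1,50,99]).round(1),"y",np.percentile(s[:,1],[1,50,99]).round(1),"z",np.percentile(s[:,2],[5,50,95]).round(1))
E
python3 meas.py wrist_b.pkl
```

```text
rack top rect ((56.06389236450195, 1.9408721923828125), (150.72576904296875, 71.8388442993164), 89.96348571777344) 8104 h 169.55797733377898
ends y [-72.49358989  76.28405672] x med at left/right 71.67630615856253 72.12684619437556
yaw err deg (tool) 0.6451762905059822 x mid 60.47320578719127
layer -20 -4 4002
L 1702 x [17.4 27.8 39.8] y [-40.8 -31.5 -10.6] z [-15.2  -9.1  -6.2]
R 1743 x [17.3 27.6 39.8] y [10.6 32.6 41.9] z [-15.3  -9.1  -6.2]
mid 557 x [15.6 17.9 22.2] y [-9.8 -0.4  9.8] z [-19.2 -12.6  -5.1]
layer -42 -28 535
L 55 x [17.1 17.5 18. ] y [-14.9 -12.3 -10. ] z [-32.  -29.8 -28.2]
R 66 x [16.8 17.6 18. ] y [10.1 13.2 16.4] z [-32.1 -30.1 -28.2]
mid 414 x [16.2 20.7 22.2] y [-9.6  0.5  9.4] z [-35.1 -33.3 -28.5]
```

```bash
sed -i 's/P\[...,0\]>10)$/P[...,0]>float(sys.argv[2]))/' meas.py; python3 meas.py wrist_b.pkl 50 | head -3
python3 - <<'E'
from h import *
f=pickle.load(open("wrist_b.pkl","rb")); P=cloud(f,(np.zeros(3),np.zeros(3))); h=f["T"][0][2]-P[...,2]
m=np.isfinite(h)&(h>166)&(h<174)&(P[...,0]>50)&(abs(P[...,1]-2)<65)
q=P[m]
for y in range(-60,61,20):
    s=q[abs(q[:,1]-2-y)<10]; print(y,np.percentile(s[:,0],[1,5,50,95,99]).round(1),np.median(s[:,2]).round(1))
# tray floor rear part / flatness of neck tops -> tilt
m=np.isfinite(h)&(P[...,2]<-7)&(P[...,2]>-11.5)&(P[...,0]>25)&(P[...,0]<39)&(abs(P[...,1])<50)
q=P[m]; c=np.linalg.lstsq(np.c_[q[:,:2],np.ones(len(q))],q[:,2],rcond=None)[0]; print("neck plane",c,len(q))
E
```

```text
rack top rect ((80.07831573486328, 1.925567626953125), (150.72576904296875, 23.809982299804688), 89.96348571777344) 5604 h 169.29949292068267
ends y [-72.58502624  76.43730893] x med at left/right 71.88061714535937 72.16340765391027
yaw err deg (tool) 0.06147805426754861 x mid 73.10471250575542
-60 [68.2 68.3 70.6 72.7 72.8] -6.6
-40 [68.5 68.6 70.6 72.7 73. ] -6.5
-20 [68.5 68.5 70.9 72.9 73.3] -6.5
0 [68.4 68.5 70.9 73.3 73.3] -6.5
20 [68.5 68.5 70.9 73.3 73.4] -6.4
40 [68.3 68.6 71.  73.1 73.4] -6.4
60 [68.3 68.4 70.8 73.2 73.2] -6.5
neck plane [ 4.67211762e-02  8.03577583e-04 -1.01667570e+01] 1731
```

```bash
python3 - <<'E'
from h import *
f=pickle.load(open("wrist_b.pkl","rb")); P=cloud(f,(np.zeros(3),np.zeros(3)))
F=np.isfinite(P[...,2])
def prof(c0,c1,r0,r1):
    for r in range(r0,r1,4):
        s=P[r,c0:c1]; print(r,np.nanmedian(s,0).round(1))
print("fin");prof(325,337,244,300)
print("Lhook");prof(246,270,204,268)
print("Rhook");prof(393,418,204,268)
E
```

```text
fin
244 [24.1  0.7  8.1]
248 [22.   0.7  8.2]
252 [21.8  0.7  2.6]
256 [21.8  0.7 -3.6]
260 [21.8  0.7 -9.2]
264 [ 21.8   0.7 -14.7]
268 [ 21.7   0.5 -19.5]
272 [ 21.9   0.7 -24.7]
276 [ 21.9   0.7 -29.3]
280 [ 21.7   0.7 -32.9]
284 [ 20.6   0.7 -34.4]
288 [ 19.1   0.7 -34.5]
292 [ 17.5   0.7 -34.6]
296 [ 15.8   0.7 -34.5]
Lhook
204 [ 15.8 -63.1 163.7]
208 [ 39.5 -35.4  18.8]
212 [ 39.6 -33.4   8.2]
216 [ 39.7 -31.9  -1.2]
220 [ 39.4 -30.3  -8.3]
224 [ 37.7 -30.6  -8.4]
228 [ 35.9 -30.6  -8.4]
232 [ 34.2 -30.7  -8.6]
236 [ 32.4 -30.8  -8.7]
240 [ 30.6 -30.8  -8.4]
244 [ 28.8 -30.7  -8.4]
248 [ 27.  -30.9  -8.4]
252 [ 26.8 -30.2 -13.8]
256 [ 25.3 -30.2 -14.6]
260 [ 23.6 -30.1 -14.7]
264 [ -5.9 -44.2  66.2]
Rhook
204 [ 15.9  65.3 163.4]
208 [39.4 37.6 19.5]
212 [39.6 35.3  8.3]
216 [39.7 33.8 -1.2]
220 [39.5 32.4 -8.5]
224 [37.7 32.6 -8.4]
228 [36.  32.6 -8.6]
232 [34.2 32.8 -8.7]
236 [32.3 32.8 -8.2]
240 [30.6 32.7 -8.5]
244 [28.8 33.1 -8.4]
248 [27.1 33.  -8.8]
252 [ 26.8  32.2 -13.6]
256 [ 25.3  32.  -14.4]
260 [ 23.5  31.9 -14.6]
264 [-6.  46.6 66.7]
```

The shelf is level in the grip: the neck tops are at a constant height and the fin is vertical. It needs +1 mm in tool y, 20 mm down to slot height, and about 41.5 mm forward to touch the face.

Call:
servo_tool([
  [[0,1,10,0,0,0,0],[0,1,20,0,0,0,0],[0,1,20,0,0,0,0],[8,1,20,0,0,0,0],[16,1,20,0,0,0,0],[22,1,20,0,0,0,0],[26,1,20,0,0,0,0],[30,1,20,0,0,0,0],[34,1,20,0,0,0,0],[37,1,20,0,0,0,0],[38,1,20,0,0,0,0],[38,1,20,0,0,0,0]],
])

```text
time_s: 7.2
ee_pos: [672.1, 55.7, 142.9]
ee_rot: [180.0, 0.0, -5.4]
force: [-0.2, -0.7, -1.8]
gripper_width: 9.8
```

```bash
python3 look.py c wrist; python3 meas.py wrist_c.pkl 20
```

```text
7.25 [671.96  55.72 142.92] [ 1.8e+02  1.0e-02 -5.4e+00] [-0.41 -1.31 -1.77] 9.9
rack top rect ((41.294456481933594, 0.0142059326171875), (150.4730224609375, 24.75774574279785), 89.85127258300781) 7291 h 169.0803578993187
ends y [-74.33821155  74.45280259] x med at left/right 33.80845597772151 33.929316392819835
yaw err deg (tool) 0.032408334762530515 x mid 34.35359909301631
layer -20 -4 4374
L 1662 x [17.3 34.2 39.7] y [-49.4 -30.6 -10.3] z [-18.9 -12.6  -5.5]
R 1693 x [17.2 34.4 39.7] y [10.3 31.3 49.2] z [-18.7 -12.6  -5.4]
mid 1019 x [15.7 21.9 34.6] y [-9.8  0.   9.8] z [-19.4 -12.6  -5. ]
layer -42 -28 538
L 55 x [17.1 17.6 18.1] y [-14.9 -12.5 -10.1] z [-32.3 -30.2 -28.3]
R 69 x [17.1 17.7 18.1] y [10.1 13.  16.3] z [-32.1 -30.  -28.3]
mid 414 x [16.2 20.6 22.2] y [-9.6  0.5  9.7] z [-35.1 -33.2 -28.4]
```

View pics/wrist_c.png

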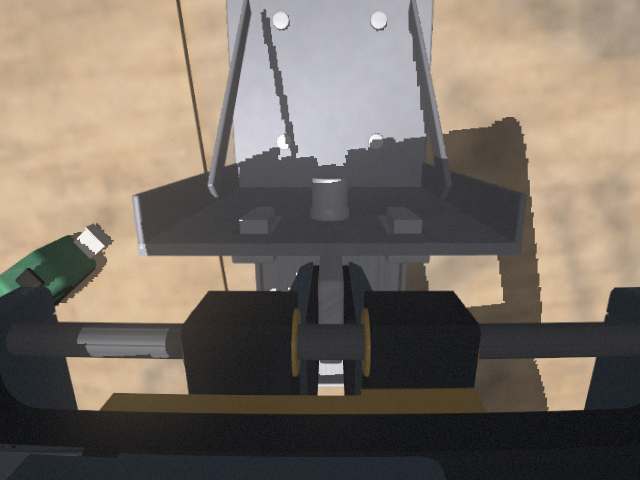

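The hooks are through both slots, at (257,220) and (405,220), centred to within a millimetre. The remaining gap is about 3.4 mm and the hook play is 1.8 mm, so I'll go 2.6 mm forward and then down, checking force.

Call:
servo_tool([
  [[1.5,-0.7,0,0,0,0,0],[2.6,-0.7,0,0,0,0,0],[2.6,-0.7,2,0,0,0,0],[2.6,-0.7,4,0,0,0,0],[2.6,-0.7,6,0,0,0,0],[2.6,-0.7,7,0,0,0,0],[2.6,-0.7,8,0,0,0,0]],
])

```text
time_s: 7.95
ee_pos: [673.0, 56.3, 135.5]
ee_rot: [180.0, 0.2, -5.4]
force: [-7.0, 0.3, 4.5]
gripper_width: 10.1
```

Call:
servo_tool([
  [[0,0,2,0,0,0,0],[0,0,4,0,0,0,0],[0,0,5,0,0,0,0],[0,0,6,0,0,0,0]],
])

```text
time_s: 8.35
ee_pos: [672.9, 56.3, 128.7]
ee_rot: [180.0, 0.2, -5.4]
force: [-4.7, 0.8, -0.4]
gripper_width: 9.5
```

Call:
servo_tool([
  [[0,0,2,0,0,0,0],[0,0,4,0,0,0,0],[0,0,6,0,0,0,0],[0,0,7,0,0,0,0]],
])

```text
time_s: 8.75
ee_pos: [674.7, 56.1, 121.2]
ee_rot: [180.0, 0.0, -5.4]
force: [-2.2, 0.5, -1.5]
gripper_width: 9.5
```

Call:
servo_tool([
  [[0,0,1,0,0,0,0],[0,0,2,0,0,0,0],[0,0,2,0,0,0,0]],
])

```text
time_s: 9.05
ee_pos: [674.7, 56.2, 120.0]
ee_rot: [180.0, 0.0, -5.4]
force: [-4.2, 0.7, -2.2]
gripper_width: 10.0
```

Call:
servo_tool([
  [[0,0,1,0,0,0,0],[0,0,2,0,0,0,0],[0,0,2,0,0,0,0]],
])

```text
time_s: 9.35
ee_pos: [674.7, 56.2, 119.7]
ee_rot: [-180.0, -0.1, -5.4]
force: [-6.2, 0.2, 5.5]
gripper_width: 9.7
```

```bash
python3 look.py d wrist scene; python3 meas.py wrist_d.pkl 20
python3 - <<'E'
import cv2
a=cv2.imread("pics/scene_d.png")[160:280,220:360]; cv2.imwrite("pics/sc_d.png",cv2.resize(a,(700,600),interpolation=cv2.INTER_CUBIC))
E
```

```text
9.45 [674.7   56.16 119.75] [-1.80e+02 -6.00e-02 -5.38e+00] [-6.22  1.    5.51] 9.7
rack top rect ((42.55735397338867, 0.9246444702148438), (17.660327911376953, 150.75938415527344), 0.02440391667187214) 1610 h 168.3146635980716
ends y [-73.99543038  75.78202246] x med at left/right 43.2083711586733 43.305595415929226
yaw err deg (tool) 0.04339398383077795 x mid 43.19340949799576
layer -20 -4 5736
L 1812 x [25.7 31.7 39.6] y [-49.1 -32.5 -10.9] z [-17.9  -8.9  -5.4]
R 1807 x [25.7 31.8 39.8] y [10.7 33.3 49.2] z [-18.1  -8.9  -5.3]
mid 2117 x [31.5 39.5 51.8] y [-9.1  0.5  9.2] z [-16.5  -8.1  -4.8]
layer -42 -28 326
L 53 x [17.  17.6 18.3] y [-15.  -12.4 -10.2] z [-32.1 -30.4 -28.5]
R 65 x [17.1 17.6 18. ] y [10.1 13.2 16.3] z [-32.5 -30.2 -28.6]
mid 208 x [16.3 19.2 20.9] y [-9.8  0.3  9.8] z [-35.2 -34.  -28.6]
```

View pics/sc_d.png

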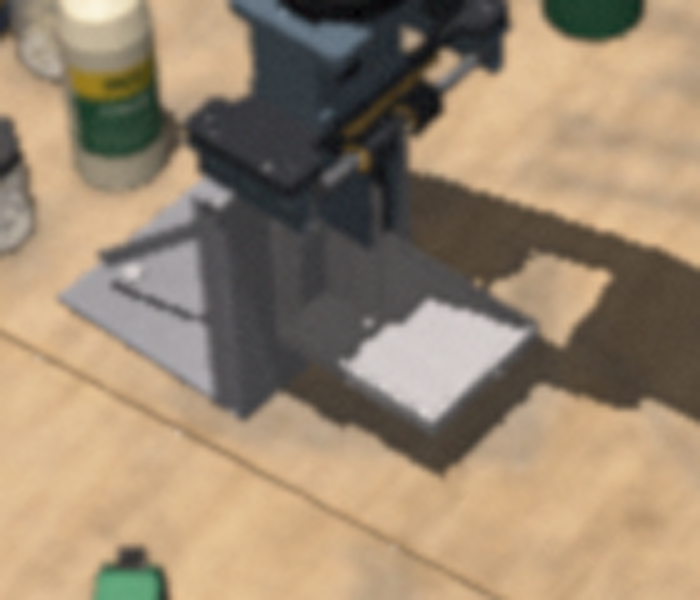

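View pics/wrist_d.png

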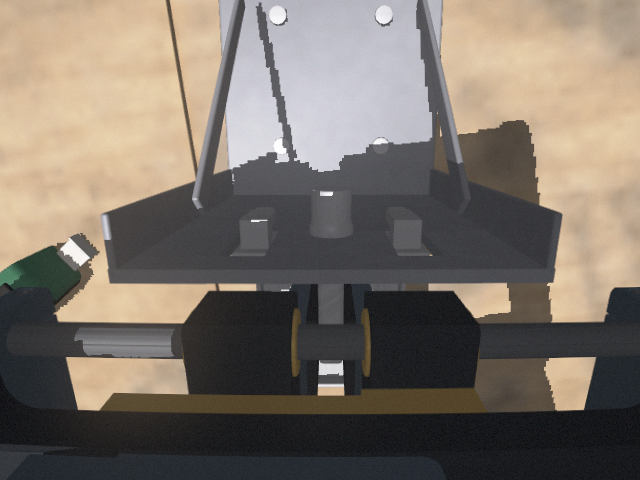

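Motion stops at TCP z 119.7, against an expected home height of about 120.0. I'll press a little harder to confirm it's the hard stop.

Call:
servo_tool([
  [[0,0,1,0,0,0,0],[0,0,2,0,0,0,0],[0,0,3,0,0,0,0],[0,0,3,0,0,0,0]],
])

```text
time_s: 9.85
ee_pos: [674.7, 56.2, 119.6]
ee_rot: [-180.0, -0.1, -5.4]
force: [-9.9, -0.3, 17.7]
gripper_width: 9.9
```

That's a hard stop: 17.7 N with no travel. I'll unload and release.

Call:
servo_tool([
  [[-1,0,-3,0,0,0,0],[-1,0,-4,0,0,0,0],[-1,0,-4,0,0,0,0.2],[-1,0,-4,0,0,0,0.4],[-1,0,-4,0,0,0,0.4],[-1,0,-4,0,0,0,0.4],[-1,0,-4,0,0,0,0.4],[-1,0,-24,0,0,0,0.4],[-1,0,-54,0,0,0,0.4],[-11,0,-94,0,0,0,0.6],[-51,0,-124,0,0,0,1],[-101,0,-154,0,0,0,1],[-131,0,-154,0,0,0,1],[-131,0,-154,0,0,0,1],[-131,0,-154,0,0,0,1]],
])

```text
time_s: 11.35
ee_pos: [544.3, 68.6, 269.7]
ee_rot: [-180.0, -0.1, -5.4]
force: [-0.1, 0.0, -0.7]
gripper_width: 81.3
```

```bash
python3 look.py e wrist scene top
python3 - <<'E'
import cv2
a=cv2.imread("pics/scene_e.png")[160:280,220:360]; cv2.imwrite("pics/sc_e.png",cv2.resize(a,(700,600),interpolation=cv2.INTER_CUBIC))
E
```

```text
11.5 [545.29  68.37 268.21] [ 1.7998e+02  3.0000e-02 -5.4100e+00] [ 0.43 -0.15  0.  ] 90.7
```

View pics/sc_e.png

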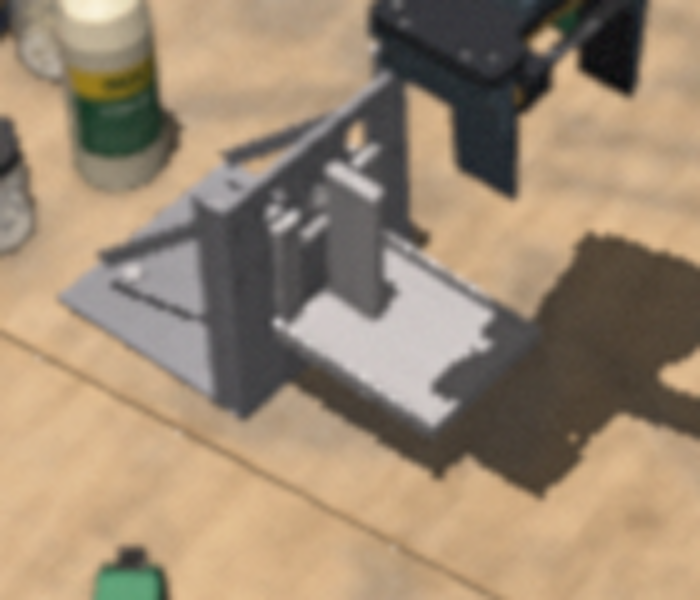

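View pics/wrist_e.png

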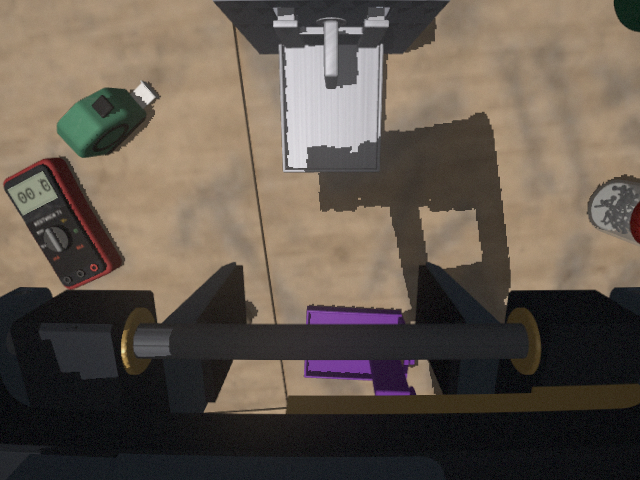

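View pics/top_e.png

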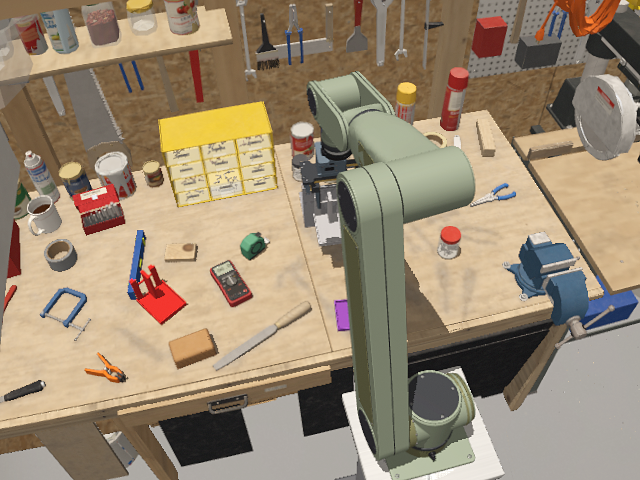

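The shelf hangs in the slots. In the scene crop it looks level, and the wrist view shows it at (332,100). I'll check its height and level, then measure the jar.

```bash
python3 - <<'E'
from h import *
f=pickle.load(open("wrist_e.pkl","rb")); P=cloud(f,f["T"]); C=f["color"].astype(int); sat=C.max(2)-C.min(2)
a=np.radians(-5.38); nx=np.array([np.cos(a),np.sin(a)]); d=np.array([-np.sin(a),np.cos(a)])
L=np.dstack([(P[...,:2]-[701.3,55])@nx,(P[...,:2]-[701.3,55])@d,P[...,2]])
b=np.zeros(C.shape[:2],bool); b[200:260,255:400]=1
print("bench z",np.nanmedian(P[...,2][b]))
m=np.zeros_like(b); m[85:160,295:370]=1; m&=np.isfinite(P[...,2])&(P[...,2]<62)
q=L[m]; c=np.linalg.lstsq(np.c_[q[:,:2],np.ones(len(q))],q[:,2],rcond=None)[0]; print("floor z",np.median(q[:,2]),"slopes",c[:2],len(q), 'noise',np.std(q[:,2]-np.c_[q[:,:2],np.ones(len(q))]@c))
m=np.isfinite(P[...,2])&(abs(L[...,0]+60)<62)&(abs(L[...,1])<52)&(L[...,2]>40)
q=L[m&(L[...,2]<70)]; print("tray",np.percentile(q,[.5,99.5],axis=0).round(1))
q=L[m&(L[...,2]>150)&(L[...,2]<160)]; print("fin top",np.percentile(q,[1,50,99],axis=0).round(1)); 
q=L[m&(L[...,2]>126)&(L[...,2]<141)&(abs(abs(L[...,1])-33)<12)]; print("leg top",np.percentile(q,[1,50,99],axis=0).round(1))
# jar via scene & top
for n in("scene_e","top_e"):
    f=pickle.load(open(n+".pkl","rb")); P=cloud(f); C=f["color"].astype(int)
    reg=(abs(P[...,0]-505)<60)&(abs(P[...,1]+260)<60)&(P[...,2]>70)&(P[...,2]<100)&(C[...,0]>120)&(C[...,1]<70)
    q=P[reg]; print(n,"lid",len(q),np.percentile(q,[1,50,99],axis=0).round(1))
    t=q[q[:,2]>82]; print("top circle",cv2.minEnclosingCircle(t[:,:2].astype(np.float32)),np.median(t[:,2]))
E
```

```text
bench z -0.764272258695712
floor z 51.21658900292758 slopes [0.03034762 0.00117178] 5573 noise 0.8456715455453117
tray [[-117.2  -48.6   48.1]
 [   0.3   45.3   67.4]]
fin top [[-42.7 -49.9 150.5]
 [-11.6  -1.4 153.8]
 [  0.7  50.  159.8]]
leg top [[ -7.5 -43.9 126.3]
 [ -3.8  21.5 133.3]
 [  1.9  43.9 139.6]]
scene_e lid 187 [[ 481.3 -282.5   79.2]
 [ 505.3 -254.6   86.7]
 [ 530.4 -231.7   93.4]]
top circle ((505.2388916015625, -256.3708801269531), 28.87235450744629) 86.96132714553306
top_e lid 35 [[ 477.  -271.9   71.9]
 [ 486.  -240.1   79.8]
 [ 511.8 -229.4   88.9]]
top circle ((494.1581115722656, -252.6830291748047), 24.171606063842773) 86.0413218632968
```

```bash
python3 - <<'E'
import cv2
a=cv2.imread("pics/wrist_e.png")[0:180,250:410]; cv2.imwrite("pics/we.png",cv2.resize(a,(533,600),interpolation=cv2.INTER_CUBIC))
E
```

```text
(no output)
```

View pics/we.png

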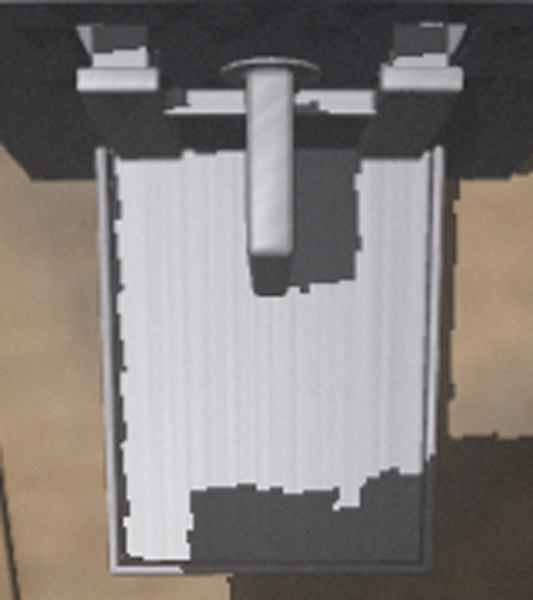

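```bash
python3 - <<'E'
from h import *
f=pickle.load(open("wrist_e.pkl","rb")); P=cloud(f,f["T"])
a=np.radians(-5.38); nx=np.array([np.cos(a),np.sin(a)]); d=np.array([-np.sin(a),np.cos(a)])
L=np.dstack([(P[...,:2]-[701.3,55])@nx,(P[...,:2]-[701.3,55])@d,P[...,2]])
def fit(q,t): 
    c=np.linalg.lstsq(np.c_[q[:,:2],np.ones(len(q))],q[:,2],rcond=None)[0]; print(t,c[:2],c[:2]*1000,len(q))
m=np.isfinite(P[...,2])&(abs(P[...,2])<5); m[260:]=0; fit(L[m],"bench")
m=np.isfinite(P[...,2])&(abs(L[...,0]+70)<40)&(abs(L[...,1])<35)&(L[...,2]<60)&(L[...,2]>45); m[165:]=0
q=L[m]; fit(q,"floor")
for x in range(-110,-30,10):
    s=q[abs(q[:,0]-x)<5]; print(x,np.median(s[:,2]).round(2) if len(s) else None)
m=np.isfinite(P[...,2])&(abs(L[...,1])<4)&(L[...,2]>148)&(L[...,2]<160)&(L[...,0]>-45)&(L[...,0]<-5)
q=L[m]; print("fin pts",len(q)); 
for x in range(-42,-5,4):
    s=q[abs(q[:,0]-x)<2]; print(x,np.median(s[:,2:]).round(2) if len(s) else None,np.median(s[:,1]).round(1) if len(s) else None)
E
```

```text
bench [-0.00096038  0.00089563] [-0.96037548  0.89562851] 129112
floor [0.02943998 0.00104381] [29.43998022  1.04381083] 6121
-110 50.22
-100 50.34
-90 50.67
-80 50.92
-70 51.22
-60 51.69
-50 51.86
-40 52.1
fin pts 551
-42 152.57 -0.7
-38 152.94 -0.0
-34 153.35 -0.0
-30 153.36 -0.7
-26 153.57 -0.0
-22 153.74 -0.4
-18 153.62 -0.0
-14 153.58 -0.7
-10 153.95 -0.7
-6 None None
```

The shelf is home. Its heights match, with a tilt of about 0.03 rad inside the allowed 0.06, and the nose is visible above the bar at crop (270,65). Now I'll go to the jar, turning the gripper so the camera faces the robot side for placing.

Call:
servo_tool([
  [[50,321,-12,0,0,-0.15,1],[50,321,-12,0,0,-0.3,1],[50,321,-12,0,0,-0.45,1],[50,321,-12,0,0,-0.6,1],[50,321,-12,0,0,-0.75,1],[50,321,-12,0,0,-0.9,1],[50,321,-12,0,0,-1.05,1],[50,321,-12,0,0,-1.2,1],[50,321,-12,0,0,-1.35,1],[50,321,-12,0,0,-1.5,1],[50,321,-12,0,0,-1.65,1],[50,321,-12,0,0,-1.8,1],[50,321,-12,0,0,-1.95,1],[50,321,-12,0,0,-2.1,1],[50,321,-12,0,0,-2.25,1],[50,321,-12,0,0,-2.4,1],[50,321,-12,0,0,-2.55,1],[50,321,-12,0,0,-2.7,1],[50,321,-12,0,0,-2.85,1],[50,321,-12,0,0,-2.97,1]],
])

```text
time_s: 13.5
ee_pos: [564.7, -256.5, 279.6]
ee_rot: [180.0, -0.1, 163.3]
force: [0.2, -0.3, -0.7]
gripper_width: 91.7
```

```bash
python3 look.py f wrist top
python3 - <<'E'
from h import *
f=pickle.load(open("wrist_f.pkl","rb"));P=cloud(f,f["T"]);C=f["color"].astype(int)
m=np.isfinite(P[...,2])&(P[...,2]>76)&(P[...,2]<95)&(C[...,0]>1.8*C[...,1])&(C[...,0]>60); m[260:]=0
q=P[m]; print(len(q),np.percentile(q,[1,50,99],axis=0).round(1),cv2.minEnclosingCircle(q[:,:2].astype(np.float32)))
E
```

```text
13.6 [ 564.6  -256.45  279.67] [ 1.800e+02 -8.000e-02  1.629e+02] [0.12 0.57 0.46] 91.4
3151 [[ 482.6 -287.4   83.2]
 [ 509.1 -259.9   85. ]
 [ 536.6 -232.8   86.8]] ((509.44024658203125, -260.0911560058594), 29.34343147277832)
```

View pics/wrist_f.png

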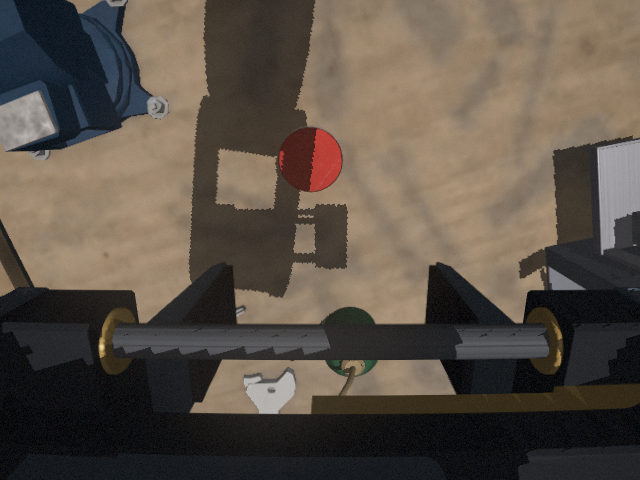

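The wrist view shows the red lid at (310,160), putting the jar at about (509,-260). Next I'll descend over it and grip it lightly.

Call:
servo_tool([
  [[20,-8,30,0,0,-0.1,1],[40,-15,70,0,0,-0.204,1],[52,-19.4,110,0,0,-0.204,1],[52,-19.4,145,0,0,-0.204,1],[52,-19.4,150,0,0,-0.204,1],[52,-19.4,180,0,0,-0.204,1],[52,-19.4,210,0,0,-0.204,1],[52,-19.4,230,0,0,-0.204,1],[52,-19.4,238,0,0,-0.204,1],[52,-19.4,238,0,0,-0.204,1],[52,-19.4,238,0,0,-0.204,0.5],[52,-19.4,238,0,0,-0.204,0.5],[52,-19.4,238,0,0,-0.204,0.5],[52,-19.4,238,0,0,-0.204,0.5],[52,-19.4,238,0,0,-0.204,0.5],[52,-19.4,238,0,0,-0.204,0.5]],
], squeeze=25)

```text
time_s: 15.2
ee_pos: [509.0, -259.5, 43.8]
ee_rot: [-180.0, 0.1, 174.6]
force: [-0.2, -0.3, 5.0]
gripper_width: 61.8
```

```bash
python3 look.py g wrist scene top
python3 - <<'E'
import cv2
a=cv2.imread("pics/scene_g.png")[110:230,340:480]; cv2.imwrite("pics/sc_g.png",cv2.resize(a,(700,600),interpolation=cv2.INTER_CUBIC))
E
```

```text
15.35 [ 508.97 -259.48   43.76] [-1.7995e+02  8.0000e-02  1.7463e+02] [-0.28 -0.74  5.96] 61.4
```

View pics/sc_g.png

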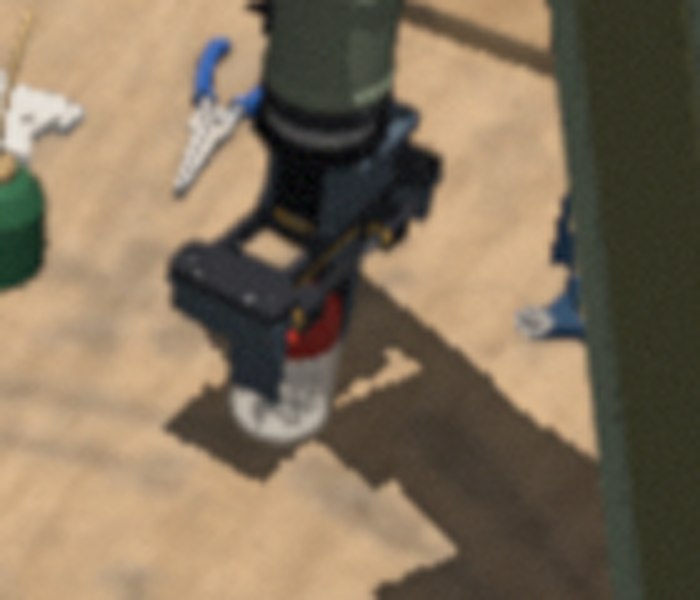

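View pics/wrist_g.png

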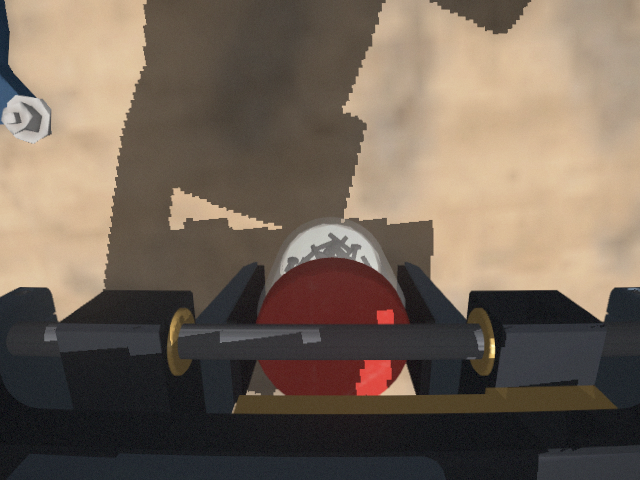

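The jar is between the fingers, but the width reads 61.5 mm (jar 64) with 5 N upward. The pads are probably wedging on the shoulder, so I'll open, check centring and regrip lower.

Call:
servo_tool([
  [[0,0,0,0,0,0,1],[0,0,0,0,0,0,1],[0,0,0,0,0,0,1],[0,0,0,0,0,0,1],[0,0,0,0,0,0,1]],
])

```text
time_s: 15.85
ee_pos: [508.4, -259.0, 42.7]
ee_rot: [180.0, -0.0, 174.6]
force: [-0.7, -0.2, -0.4]
gripper_width: 91.1
```

```bash
python3 look.py i wrist
python3 - <<'E'
from h import *
f=pickle.load(open("wrist_i.pkl","rb"));P=cloud(f,f["T"]);C=f["color"].astype(int)
m=np.isfinite(P[...,2])&(P[...,2]>76)&(P[...,2]<95)&(C[...,0]>1.8*C[...,1])&(C[...,0]>60)
q=P[m]; print(len(q),np.percentile(q,[1,50,99],axis=0).round(1),cv2.minEnclosingCircle(q[:,:2].astype(np.float32)))
Q=cloud(f,(np.zeros(3),np.zeros(3)))[m]; print("tool",np.percentile(Q,[1,50,99],axis=0).round(1),cv2.minEnclosingCircle(Q[:,:2].astype(np.float32)))
E
```

```text
15.9 [ 508.41 -259.02   42.79] [ 1.7999e+02 -2.0000e-02  1.7463e+02] [-0.29 -0.48 -0.12] 91.4
11710 [[ 480.3 -285.1   77.1]
 [ 497.5 -259.3   84.9]
 [ 531.9 -233.7   86.3]] ((509.1915283203125, -259.8998107910156), 29.853931427001953)
tool [[-24.5 -26.  -43.5]
 [ 10.9  -0.9 -42.2]
 [ 28.1  25.1 -34.4]] ((-0.879449725151062, -0.8035679459571838), 29.85342025756836)
```

View pics/wrist_i.png

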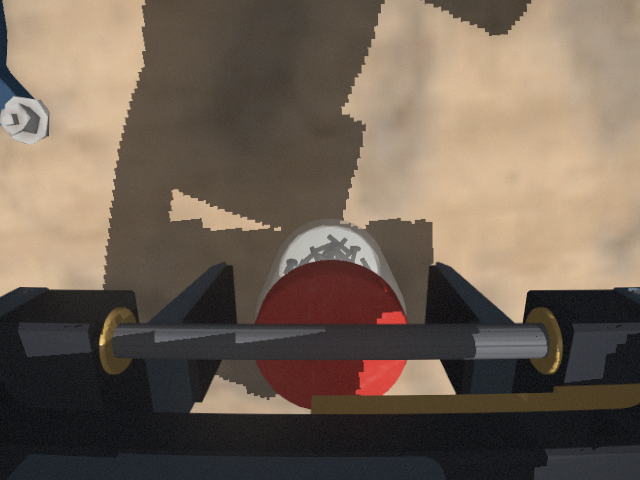

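The lid is centred to within 1 mm, at (332,335), and the jar is upright and undisturbed. I'll go 11 mm lower and grip with 20 N.

Call:
servo_tool([
  [[-0.8,-0.8,5,0,0,0,1],[-0.8,-0.8,11,0,0,0,1],[-0.8,-0.8,11,0,0,0,1],[-0.8,-0.8,11,0,0,0,0.5],[-0.8,-0.8,11,0,0,0,0.5],[-0.8,-0.8,11,0,0,0,0.5],[-0.8,-0.8,11,0,0,0,0.5],[-0.8,-0.8,11,0,0,0,0.5],[-0.8,-0.8,11,0,0,0,0.5],[-0.8,-0.8,11,0,0,0,0.5]],
], squeeze=20)

```text
time_s: 16.9
ee_pos: [509.3, -260.0, 32.1]
ee_rot: [-180.0, 0.0, 174.6]
force: [0.1, -0.8, 0.4]
gripper_width: 62.1
```

Call:
servo_tool([
  [[0,0,-10,0,0,0,0.5],[0,0,-30,0,0,0,0.5],[0,0,-60,0,0,0,0.5],[0,0,-90,0,0,0,0.5],[0,5,-115,0,0,0,0.5],[-3,20,-128,0,0,0,0.5],[-10,45,-128,0,0,0,0.5],[-20,80,-128,0,0,0,0.5],[-29,115,-128,0,0,0,0.5],[-37,150,-128,0,0,0,0.5],[-46,185,-128,0,0,0,0.5],[-55,220,-128,0,0,0,0.5],[-64,255,-128,0,0,0,0.5],[-72,285,-128,0,0,0,0.5],[-78,308,-128,0,0,0,0.5],[-81,322,-128,0,0,0,0.5],[-82.7,330.4,-128,0,0,0,0.5],[-82.7,330.4,-128,0,0,0,0.5],[-82.7,330.4,-128,0,0,0,0.5]],
])

```text
time_s: 18.8
ee_pos: [622.0, 60.5, 159.8]
ee_rot: [-180.0, -0.0, 174.6]
force: [-0.1, -0.5, -1.1]
gripper_width: 62.0
```

```bash
python3 look.py j wrist scene
python3 - <<'E'
import cv2
a=cv2.imread("pics/scene_j.png")[120:280,200:380]; cv2.imwrite("pics/sc_j.png",cv2.resize(a,(675,600),interpolation=cv2.INTER_CUBIC))
E
```

```text
18.9 [622.13  60.15 159.96] [-1.7997e+02 -2.0000e-02  1.7456e+02] [-0.27 -0.26 -1.74] 62.0
```

View pics/sc_j.png

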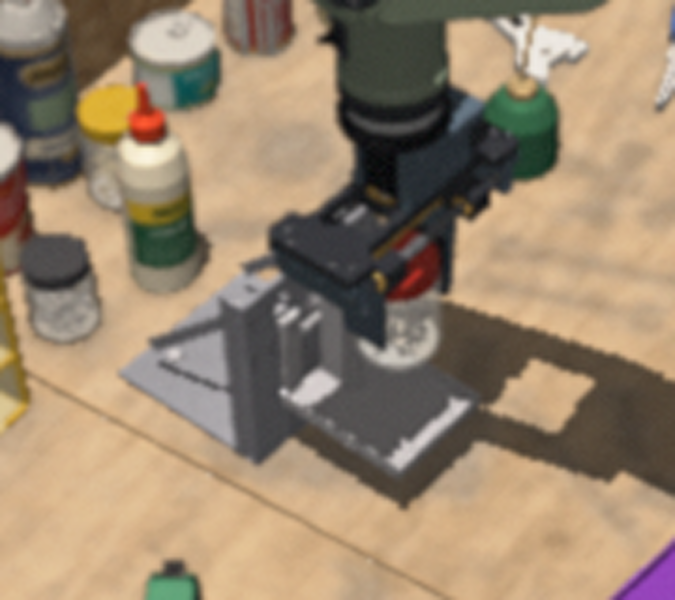

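View pics/wrist_j.png

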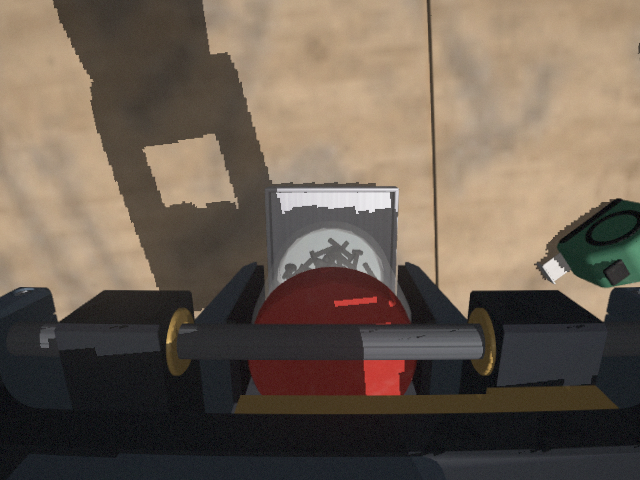

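The jar hangs upright above the tray in both views. The tray's front rim is at row 188, columns 267-397. I'll measure the tray relative to the tool.

```bash
python3 - <<'E'
from h import *
f=pickle.load(open("wrist_j.pkl","rb"));P=cloud(f,(np.zeros(3),np.zeros(3)));h=f["T"][0][2]-P[...,2]
m=np.isfinite(h)&(h>58)&(h<70); m[262:]=0; q=P[m]; print("rim",len(q),np.percentile(q,[.5,1,50,99,99.5],axis=0).round(1),"h",np.median(h[m]))
m=np.isfinite(h)&(h>44)&(h<57);m[230:]=0; m[:,:270]=0;m[:,395:]=0
q=P[m];print("floor",np.median(h[m]),np.percentile(q[:,:2],[1,99],axis=0).round(1))
for x in (20,25,30,35,40): 
    s=m&(abs(P[...,0]-x)<2.5); print(x,s.sum(),np.median(h[s]).round(1) if s.any() else 0)
C=f["color"].astype(int); m=np.isfinite(h)&(P[...,2]<-40)&(P[...,2]>-62)&(C[...,0]>1.8*C[...,1])&(C[...,0]>60)
q=P[m];print("lid",np.percentile(q,[1,50,99],axis=0).round(1),cv2.minEnclosingCircle(q[:,:2].astype(np.float32)))
E
```

```text
rim 1717 [[-15.5 -46.8  93.6]
 [-15.  -46.7  93.9]
 [ 10.3  44.1  99.4]
 [ 38.3 227.8 101.6]
 [ 38.3 228.4 101.7]] h 60.35426612226183
floor 50.42163746757285 [[  6.9 -44. ]
 [ 38.4  44.1]]
20 854 50.4
25 817 50.3
30 832 50.2
35 340 50.2
40 245 50.5
lid [[-13.9 -26.7 -54.1]
 [ 14.8  -0.2 -52.7]
 [ 29.1  26.4 -41.4]] ((0.16169334948062897, -0.0031711955089122057), 29.566837310791016)
```

Call:
servo_tool([
  [[0,0,10,0,0,0,0.5],[0,0,25,0,0,0,0.5],[0,0,40,0,0,0,0.5],[0,0,52,0,0,0,0.5],[0,0,60,0,0,0,0.5],[0,0,66,0,0,0,0.5],[0,0,70,0,0,0,0.5],[0,0,71,0,0,0,0.5],[0,0,72,0,0,0,0.5],[0,0,73,0,0,0,0.5],[0,0,73,0,0,0,0.5]],
])

```text
time_s: 20.0
ee_pos: [622.6, 61.3, 87.2]
ee_rot: [-180.0, 0.0, 174.6]
force: [-0.6, 0.7, -2.1]
gripper_width: 62.6
```

Call:
servo_tool([
  [[0,0,0.5,0,0,0,0.5],[0,0,1,0,0,0,0.5],[0,0,1.5,0,0,0,0.5],[0,0,1.5,0,0,0,0.5]],
])

```text
time_s: 20.4
ee_pos: [622.4, 61.2, 85.4]
ee_rot: [-180.0, -0.0, 174.6]
force: [0.4, 0.4, -1.4]
gripper_width: 62.2
```

Call:
servo_tool([
  [[0,0,0.5,0,0,0,0.5],[0,0,1,0,0,0,0.5],[0,0,1,0,0,0,0.5]],
])

```text
time_s: 20.7
ee_pos: [622.5, 61.2, 84.4]
ee_rot: [-180.0, 0.0, 174.6]
force: [-0.2, 0.7, -1.2]
gripper_width: 62.1
```

Call:
servo_tool([
  [[0,0,0.5,0,0,0,0.5],[0,0,1,0,0,0,0.5],[0,0,1,0,0,0,0.5]],
])

```text
time_s: 21.0
ee_pos: [622.5, 61.2, 84.1]
ee_rot: [-180.0, 0.0, 174.6]
force: [-2.4, -0.2, 4.7]
gripper_width: 62.4
```

Contact is at TCP z 84.2, about 6 N. I'll back off slightly, release and rise.

Call:
servo_tool([
  [[0,0,-0.6,0,0,0,0.5],[0,0,-0.6,0,0,0,0.68],[0,0,-0.6,0,0,0,0.7],[0,0,-0.6,0,0,0,0.75],[0,0,-0.6,0,0,0,0.85],[0,0,-0.6,0,0,0,0.95],[0,0,-0.6,0,0,0,0.95],[0,0,-0.6,0,0,0,0.95]],
])

```text
time_s: 21.8
ee_pos: [622.5, 61.2, 84.0]
ee_rot: [-180.0, 0.0, 174.6]
force: [0.1, -0.4, 0.1]
gripper_width: 86.7
```

```bash
python3 look.py k wrist
```

```text
21.85 [622.52  61.24  84.  ] [-180.      0.    174.63] [-0.6   0.48 -0.89] 86.8
```

View pics/wrist_k.png

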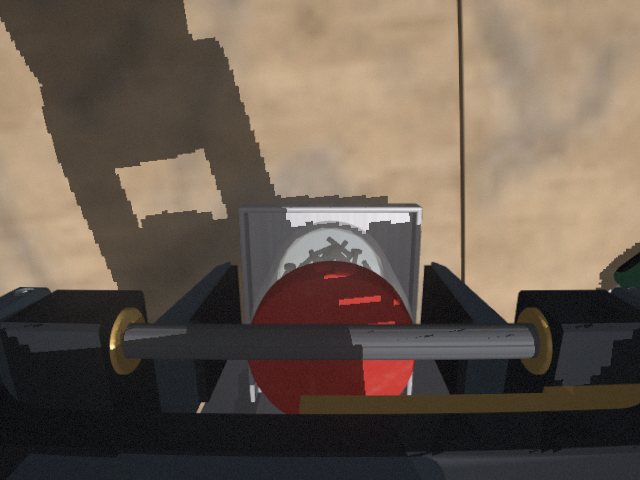

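The jar stands centred in the tray at (332,340), with the fingers clear on both sides. I'll raise straight up and back away.

Call:
servo_tool([
  [[0,0,-10,0,0,0,1],[0,0,-30,0,0,0,1],[0,0,-60,0,0,0,1],[0,0,-90,0,0,0,1],[0,0,-130,0,0,0,1],[0,0,-170,0,0,0,1],[20,0,-200,0,0,0,1],[50,-50,-210,0,0,0,1],[80,-100,-210,0,0,0,1],[80,-150,-210,0,0,0,1],[80,-200,-210,0,0,0,1],[80,-250,-210,0,0,0,1],[80,-260,-210,0,0,0,1],[80,-260,-210,0,0,0,1]],
])

```text
time_s: 23.25
ee_pos: [517.8, -193.3, 294.7]
ee_rot: [-179.9, 0.0, 174.4]
force: [0.1, 1.1, 1.2]
gripper_width: 91.1
```

```bash
python3 look.py l scene top wrist
python3 - <<'E'
import cv2
from h import *
a=cv2.imread("pics/scene_l.png")[130:280,200:360]; cv2.imwrite("pics/sc_l.png",cv2.resize(a,(640,600),interpolation=cv2.INTER_CUBIC))
a=cv2.imread("pics/top_l.png")[150:270,260:400]; cv2.imwrite("pics/tp_l.png",cv2.resize(a,(700,600),interpolation=cv2.INTER_CUBIC))
an=np.radians(-5.38); nx=np.array([np.cos(an),np.sin(an)]); d=np.array([-np.sin(an),np.cos(an)])
for n in("scene_l","top_l"):
    f=pickle.load(open(n+".pkl","rb"));P=cloud(f);C=f["color"].astype(int)
    L=np.dstack([(P[...,:2]-[701.3,54.5])@nx,(P[...,:2]-[701.3,54.5])@d,P[...,2]])
    m=np.isfinite(P[...,2])&(abs(L[...,0]+78)<50)&(abs(L[...,1])<50)&(P[...,2]>125)&(P[...,2]<150)&(C[...,0]>1.8*C[...,1])&(C[...,0]>60)
    q=L[m]; t=q[q[:,2]>np.median(q[:,2])-4]; print(n,"lid",len(q),cv2.minEnclosingCircle(t[:,:2].astype(np.float32)),np.percentile(q[:,2],[50,95]))
    c=np.linalg.lstsq(np.c_[t[:,:2],np.ones(len(t))],t[:,2],rcond=None)[0];print("lid slopes",c[:2])
    m=np.isfinite(P[...,2])&(abs(L[...,0]+24)<20)&(abs(L[...,1])<8)&(P[...,2]>148)&(P[...,2]<162); print("fin top",np.median(L[m],axis=0))
    for nm,(cx,cy,r) in dict(oil=(721,-279,60),tape=(643,300,70)).items():
        for g,lab in((f,"now"),(pickle.load(open(n[:-2]+".pkl","rb")),"start")):
            Pg=cloud(g);Cg=g["color"].astype(int); mm=np.isfinite(Pg[...,2])&(abs(Pg[...,0]-cx)<r)&(abs(Pg[...,1]-cy)<r)&(Pg[...,2]>15)&(Cg[...,1]>Cg[...,0]*1.3); print(nm,lab,mm.sum(),np.median(Pg[mm],axis=0).round(1))
E
```

```text
23.4 [ 518.49 -189.47  294.52] [1.7997e+02 3.0000e-02 1.7463e+02] [0.28 0.5  0.13] 91.3
scene_l lid 324 ((-83.94285583496094, -2.169735908508301), 32.664119720458984) [137.37704554 141.73818537]
lid slopes [0.00877524 0.00413696]
fin top [-26.53952744  -0.56796505 153.34375601]
oil now 327 [ 717.8 -261.9   51.6]
oil start 325 [ 716.5 -261.9   51.7]
tape now 347 [639.  310.5  57.6]
tape start 349 [639.4 311.   57.5]
top_l lid 297 ((-84.06340026855469, 0.15767842531204224), 33.48371887207031) [136.39557888 140.90913483]
lid slopes [ 0.01946395 -0.02326118]
fin top [-27.49620409   1.39890598 154.35167573]
oil now 0 [nan nan nan]
oil start 361 [ 711.7 -268.    52.7]
tape now 373 [641.5 301.5  52.5]
tape start 373 [640.7 301.4  52.9]
  return _methods._mean(a, axis=axis, dtype=dtype,
  ret = um.true_divide(
```

View pics/sc_l.png

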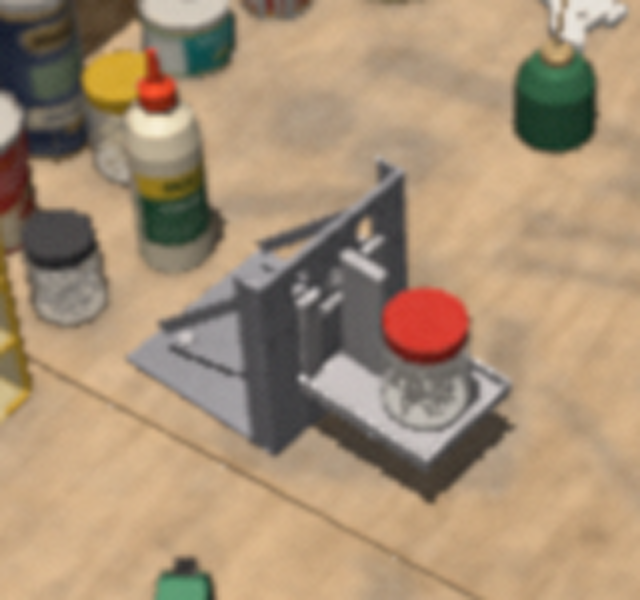

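View pics/tp_l.png

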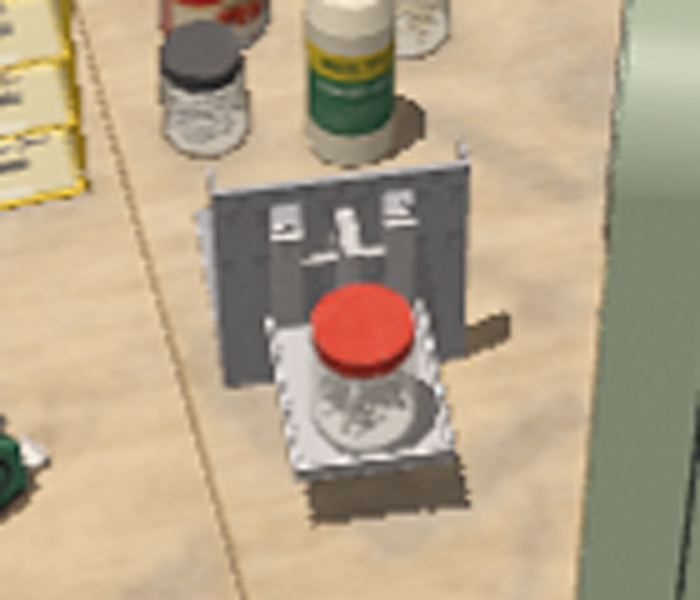

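```bash
python3 - <<'E'
from workcell import *
print(job_done()); print(state()["time_s"])
E
```

```text
the job is handed in; nothing more can be done
None
the job is handed in; nothing more can be done
```

The shelf is hung on the stand, the jar is standing on it, and I handed the job in at about 23.4 s of the 64 s. The hand-in gives no verdict, so the points below are my own checks.

- **Shelf:** I put the hooks through both slots and pushed down past the catch to a hard stop: 17.7 N with no further travel. The shelf's heights match the home position to about 1 mm.
- **Shelf tilt:** It leans forward about 0.03 rad in the hook play (limit 0.06). I measured this before the jar went on and did not re-measure it with the jar's weight.
- **Catch:** I could not read the catch directly. I judged it out from the jump as the bar went past, the bar's height, and the nose showing above the bar in the picture.
- **Jar:** The first grip read narrow with an upward force, so I opened and gripped lower. It touched down on the tray at about 6 N. It now stands upright about 20 to 24 mm in front of the shelf's origin and within about 2 mm of the middle line.
- **At the end:** The gripper was open and clear of everything. The scene camera shows the oil can and the tape measure within about 1.5 mm of where they started. The top camera confirmed the tape measure, but the oil-can check returned nothing there.

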